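# Hold the optical cell in the light gate

## Task

Tip the lid of the storage tub up by its bar handle, its opposite edge still on the rim, then lift it off and lay it flat on the desk, handle up, without dropping it or knocking over the optical cell that stands in the tub. Then take the cell out, gripping it only by its two narrow frosted sides and never touching the clear windows, and hold it still and upright in the gap of the light gate, clear of the gate, with the beam passing squarely through the middle of the lower half of its clear windows. Finish while holding it there; leave the other things on the desk where they are.

Things in the scene. Friction and masses are not known exactly. Their poses are not given: they have to be found in the camera images.
- tub: Grey open-topped storage tub, fixed to the desk, 144 (x) x 86 (y) x 74 mm high, walls 4 mm, inner floor 5 mm above the desk. Origin: centre of its underside; x along its long side, z up. The cell stands loose in it, near the middle.
- lid: Loose aluminium lid resting on the tub's rim, plate 150 (x) x 92 (y) x 5 mm, 0.15 kg, not fastened, its x along the tub's x. Origin: centre of the plate's underside (74 mm up at the start); z up. A 4 mm deep locating rib below the plate (130 x 70 mm outside, 3 mm play in the tub) keeps the origin 4 mm up when it lies on the desk.
- lid_edge (a point): Middle of the lid's edge opposite the handle: a point of the plate's underside over the tub's -x rim, at lid x = -72 mm; axes as the lid's. To tip the lid, swing the gripped bar up and over round this edge, turning the gripper with it (the fingers' friction holds the lid at its angle; it may slip towards a slope of about 0.57 rad, handle end up).
- lid_bar (a point): Middle of the lid's handle, a round steel bar 10 mm thick along the lid's y, about 50 mm free length between its two posts; at lid x = +28 mm, 40 mm above the top of the plate. Axes as the lid's. Grip it across x, from above.
- cell_mid (a point): Centre (half-way up) of the optical cell, an upright rectangular cuvette 26 (x) x 14 (y) x 60 mm high, 0.045 kg. The two narrow faces at +x and -x (14 mm wide, 26 mm apart) are frosted white and ribbed, for gripping; the broad faces at +y and -y are the clear windows. z up. It stands in the tub, its x within 0.25 rad of the tub's x, its top 9 mm below the rim. Grip its upper half.
- cell: The same optical cell, origin at the centre of its foot, axes as above.
- cell_window_a: Clear window on the cell's +y face (20 mm wide, full height), set in between the frosted sides, 1 mm behind their edges at 6 mm from the cell's middle plane; not to be touched by the fingers. Origin: at its foot.
- cell_window_b: Clear window on the cell's -y face, likewise; not to be touched by the fingers.
- cell_sight (a point): Point on the cell's centre line 15 mm above its foot, the middle of the lower half of the windows: the beam shall pass here. Axes as the cell's.
- gate: Light gate fixed to the desk: dark base plate 80 (x) x 130 (y) x 10 mm with two black heads 36 x 24 mm, 76 mm high overall, facing each other along y (finned lamp head at +y, receiver head at -y). The gap between their lens rings is 60 mm; it is open along x and from above. Origin: centre of the underside, z up.
- beam (a point): Middle of the gate's light beam, midway between the heads, 55 mm above the desk; the beam runs along this point's y.
- glass_jar: Bystander: small jar with a lid, 47 mm across, 54 mm high; origin under its centre.
- wick_reel: Bystander: small flat reel, 38 mm across, 10 mm high; origin under its centre.
- tape_roll: Bystander: roll of tape lying flat, 100 mm across, 25 mm high; origin under its centre.
- cutter: Bystander: flush cutter lying flat, 36 x 103 x 11 mm; origin under its centre.

How it is judged (in metres and radians):
On the way, in this order (a step that is already met when the one before it is completed fails the run):
1. the lid is tipped up at its handle end while its opposite edge is still down at the rim (angle between lid's own z axis and vertical above 0.15 rad and height (world z) of lid_edge below 0.09 m and distance between lid_edge and tub below 0.125 m and z of lid_bar in the frame of tub above 0.125 m), for 0.1 s.
2. the lid lies flat on the desk, handle up, released, and the cell still stands in the tub (height (world z) of lid below 0.012 m and angle between lid's own z axis and vertical below 0.1 rad and contact force between the fingers and lid below 0.05 N and contact force between lid and tub below 0.05 N and linear speed of lid below 0.03 m/s and angle between cell's own z axis and vertical below 0.2 rad and height (world z) of cell below 0.02 m), for 0.2 s.
At the end, for the whole second after the job is handed in: Fingers hold the cell still, upright within 8 deg, clear of the gate; beam within 6 mm sideways and 9 mm in height of the middle of the windows' lower half, square within 10 deg, cell within 14 mm of midway between the heads. Lid flat on the desk, handle up, free of fingers and tub (x of cell_sight in the frame of beam between -0.006 and 0.006 m and y of cell_sight in the frame of beam between -0.014 and 0.014 m and z of cell_sight in the frame of beam between -0.009 and 0.009 m and angle between the y axis of cell and the y axis of beam, either way round below 0.18 rad and angle between cell's own z axis and vertical below 0.14 rad and contact force between the fingers and cell above 1 N and contact force between cell and gate below 0.05 N and linear speed of cell below 0.02 m/s and height (world z) of lid below 0.012 m and angle between lid's own z axis and vertical below 0.1 rad and contact force between the fingers and lid below 0.05 N and contact force between lid and tub below 0.05 N and linear speed of lid below 0.03 m/s); the arm keeps its last pose, push and grip.
It fails at once if a clear window of the cell is touched by the fingers (contact force between the fingers and cell_window_a above 0.3 N or contact force between the fingers and cell_window_b above 0.3 N).
It fails at once if the lid is dropped (height (world z) of lid above 0.03 m and linear speed of lid above 0.6 m/s and contact force between the fingers and lid below 0.02 N and contact force between lid and tub below 0.02 N).
It fails at once if the cell is knocked over (angle between cell's own z axis and vertical above 0.9 rad).
It fails at once if a bystander is moved by more than 3 cm (distance of any of glass_jar, wick_reel, tape_roll, cutter from where it was at the start of the episode above 0.03 m).
It also fails if it takes over 61 s, if anything falls off the work surface, if the arm or the gripper's body presses on something with over 40 N, if the wrist force passes 120 N, or if a joint passes its speed limit or range.

## Robot

A 6-joint arm with a two-finger parallel gripper is mounted at the origin on a cart in front of the work surface, level with it; the furniture and walls round the work are solid. World frame = base frame: x ahead of the robot, y to its left, z up, the work surface at z = 0. Lengths are in mm, angles in rad, forces in N, time in s.
With the tool pointing down it reaches from about 275 to 1000 mm from the base axis. Payload 8.4 kg.
Tool frame: the origin (TCP) lies midway between the tips of the shut fingers; the grasp point (between the pads) lies 19 mm behind it; z points along the fingers, y is the line along which they close (so a half turn about z gives the same grasp; the last joint's range is limited). The gripper opens to 85 mm and grips with 20 to 120 N. Pads are 22 mm wide; open, the fingers measure 114 mm over their backs; the gripper's body (76 mm by 85 mm) begins 54 mm behind the grasp point. The pads swing forward as they close: fully open they stand 13 mm farther back than shut.
Start: joints at [-1.322, 0.353, 1.633, -0, 1.155, -0.002], TCP at [155.11, -605.449, 231.281] pointing down, gripper open.
Joint ranges: [-2.63, 2.63], [-0.92, 2.1], [0.06, 2.66], [-1.3, 4.44], [0, 2.69], [-3.02, 3.02]. Speed limits (rad/s): [2.22, 2.22, 2.79, 3.14, 3.14, 3.14].

## Interface

Orientations are given as [roll, pitch, yaw] about the fixed x, y, z axes, in that order (R = Rz(yaw) Ry(pitch) Rx(roll)).
In Python, from rig import telemetry, optics, r gives the robot as it stands.
- The arm moves only by the tool play_rows, never from a script. Its arguments are lists of equal length, an entry for each row: "dp": the shift along the tool's x, y, z in units of 40 mm (1.0 is 40 mm), a list of three; "rot": the turn, a rotation vector about the tool's x, y, z in units of 6 degrees (1.0 is 6 degrees), a list of three. In form: {"dp": [[tx, ty, tz], ...], "rot": [[ax, ay, az], ...]}. A call has 1 to 5 rows; each row is the pose to reach, as a shift and turn from the pose commanded when the call began, along the tool's axes at that moment; what a row does not reach only later rows make up. A row lasts 1/12 s, in which the tool goes at most 41.7 mm and 7.16 degrees, less where a joint would pass 70% of its speed; a pose out of reach is approached as far as the arm can. A call with a gripper value outside its range is refused whole. "fingers" is the opening, from 0 (shut) to 1 (fully open), set as the call begins (left out, the last holds). The fingers move at their own pace and stop on an object; "grip_force" is the grip in N (left out, the last holds). Time passes only in rows, so rows that repeat a pose let the fingers close. It gives the time, the measured TCP pose, the force, the opening and the grip force at its end, in the units of the state.
- telemetry.sense(): the state, without advancing time (a new reading comes with each control period).
- optics.grab_frame(name): name is "scene" or "side" or "wrist"; returns a dict with "color" (420x560x3 uint8, red, green, blue), "mtx" (3x3 intrinsics, pixels), "R" (3x3) and "t" (3): a world point X has camera coordinates R X + t; the wrist camera has in their place "mount" (4x4, takes a point from camera to tool coordinates, whose origin is the TCP and whose axes are the flange's). Camera axes: x right, y down, z forward; pixel columns grow to the right and rows downward; lengths in mm; the calibration is good to about 2 mm. A picture is of the moment at which its call begins: read the wrist's pose just before it. There is no depth.
- r.sign_off(): hands the job in; it is judged then, once.
The state is a dict: "clock": time; "qpos": joint angles; "qvel": joint speeds; "joint_efforts": joint torques, N m; "eef_pos": TCP position; "tcp_rot": TCP orientation; "contact_force": force on the tool from outside, world axes, zero at the start; "wrist_torque": the same for the moment, N m; "opening": opening from 0.0 (shut) to 1.0 (fully open); "grasp_force": force on a finger pad.
Only numpy, scipy, OpenCV 4.12 (cv2) and the standard library are available. Lean on these libraries where they do the work, as an engineer would, in place of code of your own. Each camera call takes 0.05 s, during which the arm holds its last target. There are 200 camera calls.

## Working session

There is one attempt and no reset: what is moved stays moved. The work goes in short steps, Python scripts to look and compute and a tool call to move; the robot and the scene stay as the last step left them, time stands still between calls to the robot, and variables do not carry over. Pictures are saved under pics/ and viewed, at most 10 in all, crops included, and the job is handed in when it is done.

Besides the shell and the picture viewer there is one more tool, called after ">>>" as name(argument=value, ...) on one line, values as JSON. play_rows: Moves the arm, as the interface text tells. Its arguments: {"type":"object","properties":{"dp":{"type":"array"},"rot":{"type":"array"},"fingers":{"type":"number"},"grip_force":{"type":"number"}},"required":["dp","rot"]}

```bash
mkdir -p pics; ls
cat > h.py <<'E'
import numpy as np, cv2
from scipy.spatial.transform import Rotation as Ro
from rig import telemetry, optics, r
def grab(n):
    s=telemetry.sense(); f=optics.grab_frame(n)
    K=np.array(f["mtx"])
    if n=="wrist":
        M=np.array(f["mount"]); T=np.eye(4)
        T[:3,:3]=toolR(s); T[:3,3]=s["eef_pos"]
        W=T@M; R=W[:3,:3].T; t=-R@W[:3,3]
    else: R=np.array(f["R"]); t=np.array(f["t"])
    return f["color"],K,R,t
def toolR(s): return Ro.from_euler('xyz',s["tcp_rot"]).as_matrix()
def proj(X,K,R,t):
    c=R@np.array(X,float)+t; p=K@c; return p[:2]/p[2]
def ray(px,K,R,t):
    d=R.T@np.linalg.solve(K,np.array([px[0],px[1],1.])); return -R.T@t, d/np.linalg.norm(d)
def plane(px,z,K,R,t):
    o,d=ray(px,K,R,t); return o+d*(z-o[2])/d[2]
def save(n,img): cv2.imwrite("pics/"+n,img[:,:,::-1])
E
python3 - <<'E'
from h import *
import pickle
print(telemetry.sense())
D={}
for n in("scene","side","wrist"):
    D[n]=grab(n); save(n+"0.png",D[n][0]); print(n,-D[n][2].T@D[n][3],D[n][1][0,0])
pickle.dump(D,open("d0.pkl","wb"))
E
```

```text
pics
{'clock': 0.0, 'qpos': array([-1.32239746e+00,  3.53645792e-01,  1.63418080e+00, -2.06301593e-05,
        1.15521292e+00, -2.38815680e-03]), 'qvel': array([-1.19837429e-04, -4.53071406e-07, -1.15311377e-03,  8.79011607e-04,
       -7.51944500e-04,  1.48322219e-03]), 'joint_efforts': array([-1.75455050e-03, -6.05257416e+01, -3.42075849e+01, -1.38059215e-05,
        9.18369769e-03,  2.47789437e-06]), 'eef_pos': array([ 154.97996273, -604.95543554,  230.54319905]), 'tcp_rot': array([-3.14014575e+00,  1.54066957e-05,  2.50795381e-01]), 'contact_force': array([-0.26279789,  0.65565549,  0.02607281]), 'wrist_torque': array([-0.03015915,  0.00922148,  0.00798545]), 'grasp_force': 0.0, 'opening': 1.0007415800240234}
scene [ 30.28942612 333.58345205 688.86657869] 404.72200877618434
side [  584.38082838 -1136.2412021    534.36672873] 537.942406921209
wrist [ 229.44244001 -584.78744641  372.78690921] 292.05312456778455
```

View pics/scene0.png

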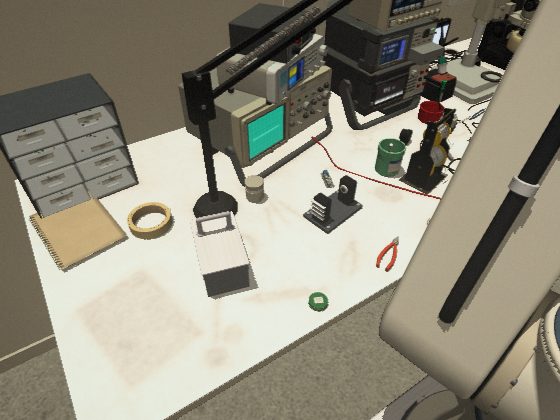

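View pics/side0.png

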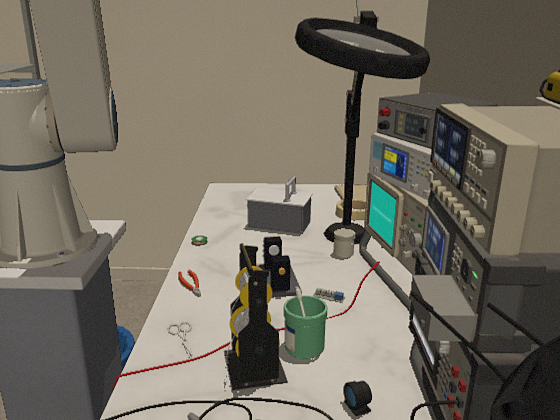

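The scene view shows the tub and lid around (220,255) with the handle near (212,222). The gate is at (333,203), the jar at (255,188), the reel at (318,300), the cutter at (388,252) and the tape at (150,218). The lamp base is at (215,205), just behind the handle end. In the side view the tub is at (280,212), the bar at (291,187) and the lamp ring at (362,48).

Run:
```python
from h import *
import pickle
D=pickle.load(open("d0.pkl","rb"))
a=cv2.resize(D["scene"][0][170:310,180:380],None,fx=4,fy=4,interpolation=cv2.INTER_CUBIC)
save("c1.png",a)
a=cv2.resize(D["side"][0][160:310,220:420],None,fx=4,fy=4,interpolation=cv2.INTER_CUBIC)
save("c2.png",a)
```

```text
(no output)
```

View pics/c1.png

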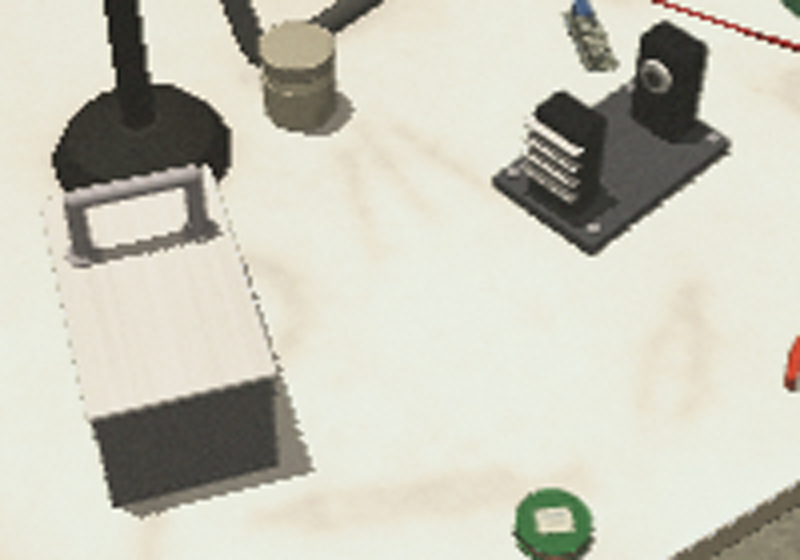

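View pics/c2.png

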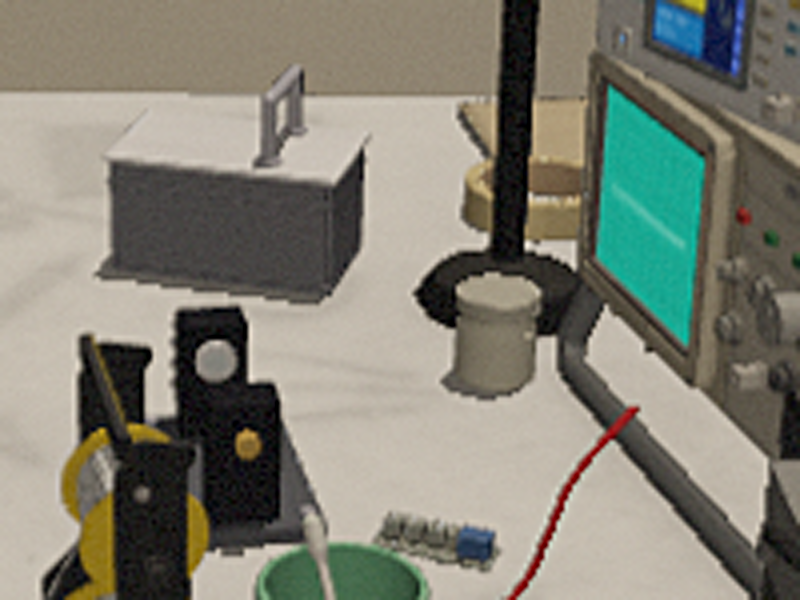

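Run:
```python
from h import *
import pickle
np.set_printoptions(precision=1,suppress=True)
D=pickle.load(open("d0.pkl","rb"))
S=D["scene"][1:];V=D["side"][1:]
sc=lambda x,y:((x+.5)/4-.5+180,(y+.5)/4-.5+170)
sd=lambda x,y:((x+.5)/4-.5+220,(y+.5)/4-.5+160)
def P(n,f,C,pts,z):
    q=np.array([plane(f(*p),z,*C) for p in pts]); print(n,*q[:,:2],"len",np.linalg.norm(np.diff(q,axis=0),axis=1)); return q
P("lid S",sc,S,[(92,418),(277,376),(213,170),(45,198)],79)
P("lid V",sd,V,[(107,160),(326,185),(371,135),(148,110)],79)
P("tubfoot S",sc,S,[(115,507),(276,465)],0)
P("tubfoot V",sd,V,[(110,270),(322,298),(357,246)],0)
P("bar S",sc,S,[(67,198),(203,172)],119)
P("bar V",sd,V,[(267,95),(300,70)],119)
P("base S",sc,S,[(495,183),(595,245),(730,147),(635,85)],10)
P("lampbase S",sc,S,[(53,150),(230,150),(140,125)],0)
P("heads S",sc,S,[(570,95),(675,25),(605,120),(700,50)],76)
P("jar S",sc,S,[(300,120)],0);P("reel",sc,S,[(555,545)],0);
P("jar V",sd,V,[(497,385)],0)
P("tape",lambda x,y:(x,y),S,[(150,218),(128,222),(172,218)],20)
P("cutter",lambda x,y:(x,y),S,[(377,266),(397,238)],5)
P("deskcorners",lambda x,y:(x,y),S,[(20,180),(75,418),(388,298)],0)
# lamp ring: triangulate? scene arm points
```

```text
lid S [494.  206.4] [469.4 121.6] [610.6  81.6] [639.3 166.6] len [ 88.3 146.7  89.7]
lid V [472.4 109. ] [607.   70.6] [636.7 162. ] [491.3 206. ] len [140.   96.1 151.8]
tubfoot S [497.3 203.5] [476.1 122.9] len [83.3]
tubfoot V [471.8 121.4] [606.2  82.4] [629.9 167.9] len [139.9  88.7]
bar S [593.6 168.4] [574. 103.] len [68.2]
bar V [570.6 119.5] [590.8 170.8] len [55.1]
base S [576.5 -83.5] [ 504.4 -103.1] [ 525.3 -222.5] [ 601.4 -209.3] len [ 74.8 121.3  77.2]
lampbase S [754.2 123.9] [695.8  31.8] [746.1  68.7] len [109.1  62.3]
heads S [ 558.9 -119.9] [ 575.9 -210.7] [ 531.5 -123.8] [ 550.  -208.3] len [92.4 97.6 86.5]
jar S [696.5 -18.3] len []
reel [361.1  30.4] len []
jar V [703.8 -36. ] len []
tape [752.6 229.2] [767.1 276.4] [725.2 186. ] len [49.4 99.7]
cutter [ 370.8 -131.4] [ 406.6 -224.6] len [99.8]
deskcorners [1095.   467.3] [402.7 481.9] [300.9 -98.2] len [692.4 588.9]
```

```bash
cat >> h.py <<'E'
def tri(a,C,b,D):
    o1,d1=ray(a,*C);o2,d2=ray(b,*D)
    s=np.linalg.lstsq(np.c_[d1,-d2],o2-o1,rcond=None)[0]
    p,q=o1+s[0]*d1,o2+s[1]*d2
    return (p+q)/2,np.linalg.norm(p-q)
def to(target,yaw=None,R=None):
    "shift and turn, in move units, from the measured pose to a world pose"
    s=telemetry.sense();T=toolR(s)
    if R is None: R=Ro.from_euler('xyz',[np.pi,0,yaw]).as_matrix()
    print("dp",np.round(T.T@(np.array(target,float)-s["eef_pos"])/40,2),"rot",np.round(np.degrees(Ro.from_matrix(T.T@R).as_rotvec())/6,2))
E
python3 - <<'E'
from h import *
import pickle
np.set_printoptions(precision=1,suppress=True)
D=pickle.load(open("d0.pkl","rb"))
S=D["scene"][1:];V=D["side"][1:]
print(tri((200,90),S,(352,110),V), tri((200,90),S,(358,75),V))
# points along side ring at candidate heights: project ring-centre candidates along the scene arm line
o,d=ray((362,48),*V)
for L in (900,1000,1100,1200,1300,1400): 
    X=o+d*L; print(L,X,proj(X,*S))
print(proj((155,-605,231),*S))
to((575,130,230),1.29)
E
```

```text
(array([717.7,  74.5, 311.1]), np.float64(6.37429662388371)) (array([710.6,  85.7, 355.1]), np.float64(64.3563098573984))
900 [ 691.6 -245.3  465.8] [348.2 -19.8]
1000 [ 703.6 -146.3  458.2] [302.3  -8.8]
1100 [715.5 -47.3 450.5] [253.1   3.1]
1200 [727.4  51.7 442.9] [200.3  15.8]
1300 [739.3 150.7 435.3] [143.4  29.4]
1400 [751.2 249.7 427.7] [82.  44.2]
[665.4 160.5]
dp [ 14.7 -15.2   0. ] rot [-0.  -0.  -9.9]
```

>>> play_rows(dp=[[0.7, -0.72, 0], [1.4, -1.44, 0], [2.1, -2.16, 0], [2.8, -2.88, 0], [3.5, -3.6, 0]], rot=[[0, 0, 0], [0, 0, 0], [0, 0, 0], [0, 0, 0], [0, 0, 0]])

```text
clock: 0.57
eef_pos: [255.4, -429.4, 231.0]
tcp_rot: [-3.141, -0.0, 0.25]
contact_force: [0.7, -0.3, -0.2]
opening: 0.999
grasp_force: 0.0
```

>>> play_rows(dp=[[0.7, -0.72, 0], [1.4, -1.44, 0], [2.1, -2.16, 0], [2.8, -2.88, 0], [3.5, -3.6, 0]], rot=[[0, 0, 0], [0, 0, 0], [0, 0, 0], [0, 0, 0], [0, 0, 0]])

```text
clock: 0.98
eef_pos: [355.3, -255.2, 231.3]
tcp_rot: [3.141, -0.0, 0.25]
contact_force: [0.9, -0.8, -0.1]
opening: 0.999
grasp_force: 0.0
```

>>> play_rows(dp=[[0.7, -0.72, 0], [1.4, -1.44, 0], [2.1, -2.16, 0], [2.8, -2.88, 0], [3.5, -3.6, 0]], rot=[[0, 0, 0], [0, 0, 0], [0, 0, 0], [0, 0, 0], [0, 0, 0]])

```text
clock: 1.4
eef_pos: [455.3, -80.7, 231.4]
tcp_rot: [3.141, -0.0, 0.251]
contact_force: [0.4, -0.4, -0.2]
opening: 1.0
grasp_force: 0.0
```

>>> play_rows(dp=[[0.7, -0.72, 0], [1.4, -1.44, 0], [2.1, -2.16, 0], [2.8, -2.88, 0], [3.5, -3.6, 0]], rot=[[0, 0, -1], [0, 0, -2], [0, 0, -3], [0, 0, -4], [0, 0, -5]])

```text
clock: 1.82
eef_pos: [555.1, 93.6, 231.1]
tcp_rot: [-3.142, 0.0, 0.78]
contact_force: [1.7, -0.7, 0.2]
opening: 1.002
grasp_force: 0.0
```

Run:
```python
from h import *
to((577,133,240),1.29)
```

```text
dp [ 1.08 -0.32 -0.22] rot [-0.    0.   -4.87]
```

>>> play_rows(dp=[[0.3, -0.1, 0], [0.6, -0.2, -0.1], [0.9, -0.3, -0.2], [1.08, -0.32, -0.22], [1.08, -0.32, -0.22]], rot=[[0, 0, -1], [0, 0, -2], [0, 0, -3], [0, 0, -4], [0, 0, -4.87]])

```text
clock: 2.23
eef_pos: [577.4, 132.2, 240.1]
tcp_rot: [3.141, -0.001, 1.291]
contact_force: [-0.2, -0.2, -0.1]
opening: 0.998
grasp_force: 0.0
```

>>> play_rows(dp=[[0, 0, 0]], rot=[[0, 0, 0]])

```text
clock: 2.32
eef_pos: [576.6, 131.3, 239.8]
tcp_rot: [-3.141, 0.0, 1.289]
contact_force: [-0.0, -0.1, -0.4]
opening: 1.005
grasp_force: 0.0
```

Run:
```python
from h import *
import pickle
print(telemetry.sense()["eef_pos"])
g=grab("wrist"); pickle.dump(g,open("w1.pkl","wb"))
im=g[0].copy()
for X in [(580,135,119),(552.5,141,79)]:
    cv2.drawMarker(im,tuple(int(v) for v in proj(X,*g[1:])),(255,0,0),0,10)
save("w1.png",im)
```

```text
[576.56887716 131.31423331 239.78510032]
```

View pics/w1.png

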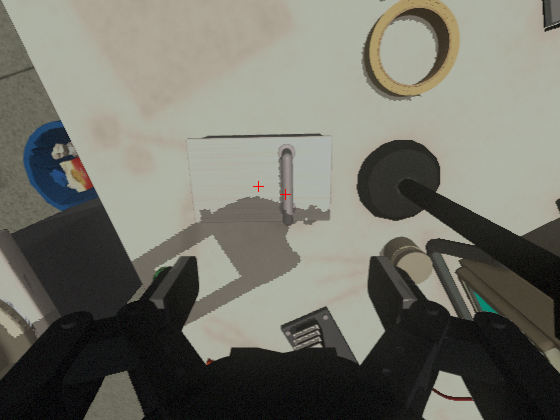

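Wrist view: the lid plate spans about (188,138) to (331,221), and the bar is nearly vertical in the image from (287,150) to (289,222). My predicted mark (285,194) was a few mm off.

Run:
```python
from h import *
import pickle
np.set_printoptions(precision=1,suppress=True)
g=pickle.load(open("w1.pkl","rb"));C=g[1:]
a,b=plane((287,150),119,*C),plane((289,222),119,*C); print("bar",a,b,(a+b)/2,np.linalg.norm(a-b))
L=np.array([plane(p,79,*C) for p in [(188,138),(331,135),(331,221),(193,222)]]); print(L,L.mean(0),np.linalg.norm(np.diff(L,axis=0),axis=1))
d=L[1]-L[0]; print("yaw",np.arctan2(d[1],d[0]))
m=(a+b)/2
to((m[0],m[1],100),1.28)
```

```text
bar [592.7 174.1 119. ] [575.7 107.5 119. ] [584.2 140.8 119. ] 68.72676569291279
[[498.6 208.8  79. ]
 [638.8 171.3  79. ]
 [617.3  80.7  79. ]
 [470.1 122.1  79. ]] [556.2 145.7  79. ] [145.1  93.1 153. ]
yaw -0.2614946868610331
dp [0.3 0.1 3.5] rot [-0.  0.  0.]
```

>>> play_rows(dp=[[0.2, 0.11, 0.7], [0.2, 0.11, 1.4], [0.2, 0.11, 2.1], [0.2, 0.11, 2.8], [0.2, 0.11, 3.45]], rot=[[0, 0, 0], [0, 0, 0], [0, 0, 0], [0, 0, 0], [0, 0, 0]])

```text
clock: 2.78
eef_pos: [582.5, 136.9, 100.6]
tcp_rot: [-3.141, 0.0, 1.28]
contact_force: [-0.9, -0.2, 0.5]
opening: 0.999
grasp_force: 0.0
```

>>> play_rows(dp=[[0, 0, 0], [0, 0, 0], [0, 0, 0], [0, 0, 0], [0, 0, 0]], rot=[[0, 0, 0], [0, 0, 0], [0, 0, 0], [0, 0, 0], [0, 0, 0]], fingers=0.3, grip_force=40)

```text
clock: 3.2
eef_pos: [584.2, 137.5, 103.9]
tcp_rot: [3.139, -0.001, 1.284]
contact_force: [0.5, 0.1, -0.1]
opening: 0.311
grasp_force: 0.0
```

Run:
```python
from h import *
import pickle
np.set_printoptions(precision=1,suppress=True)
s=telemetry.sense();print(s["eef_pos"],s["opening"])
g=grab("wrist"); save("w2.png",g[0]);pickle.dump(g,open("w2.pkl","wb"))
```

```text
[584.2 137.5 103.9] 0.31073306653517796
```

View pics/w2.png

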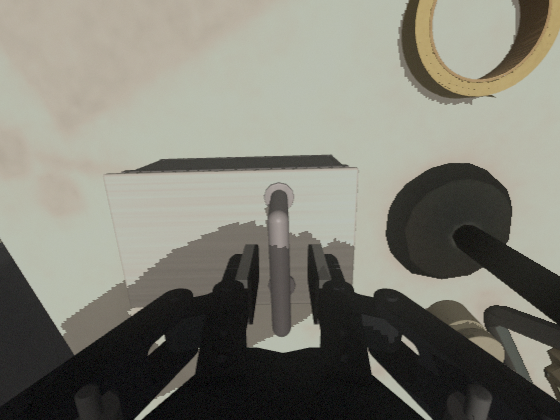

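The bar at (280,265) lies between the pads (252 and 316), about 2 mm off centre. I'll shift by that and close.

>>> play_rows(dp=[[0, -0.05, 0.02], [0, -0.05, 0.02], [0, -0.05, 0.02], [0, -0.05, 0.02], [0, -0.05, 0.02]], rot=[[0, 0, 0], [0, 0, 0], [0, 0, 0], [0, 0, 0], [0, 0, 0]], fingers=0, grip_force=110)

```text
clock: 3.67
eef_pos: [581.5, 138.1, 102.5]
tcp_rot: [3.14, -0.001, 1.285]
contact_force: [-1.6, -0.3, 7.9]
opening: 0.073
grasp_force: 107.7
```

>>> play_rows(dp=[[0, 0, 0], [0, 0, 0], [0, 0, 0]], rot=[[0, 0, 0], [0, 0, 0], [0, 0, 0]])

```text
clock: 3.92
eef_pos: [581.5, 138.0, 102.5]
tcp_rot: [3.14, -0.001, 1.285]
contact_force: [-0.7, -0.1, 7.8]
opening: 0.074
grasp_force: 107.8
```

```bash
cat > arc.py <<'E'
from h import *
# swing of the gripper about the lid edge, relative to the present tool pose
s=telemetry.sense();T=toolR(s);print(s["eef_pos"],s["opening"],s["grasp_force"])
# tool: y = tub +x, z down. Edge relative to the bar: 100 mm along -y, 45 mm along +z; bar = 19 mm behind the TCP
e=np.array([0,-100,45-19.])
for th in np.arange(1,6)*0.06:
    Rx=Ro.from_rotvec([th,0,0])   # +x turn takes y toward z (down); sign checked below
    for sg in (1,-1):
        R=Ro.from_rotvec([sg*th,0,0]).as_matrix(); p=e-R@e
        print(round(th,2),sg,np.round(p/40,2),np.round(np.degrees(sg*th)/6,2), "world dz",round((T@p)[2],1))
E
python3 arc.py
```

```text
[581.49724696 138.04847925 102.46838482] 0.07392399686600165 107.75276899337769
0.06 1 [0.   0.03 0.15] 0.57 world dz -6.0
0.06 -1 [ 0.   -0.04 -0.15] -0.57 world dz 5.9
0.12 1 [0.   0.06 0.3 ] 1.15 world dz -12.2
0.12 -1 [ 0.   -0.1  -0.29] -1.15 world dz 11.8
0.18 1 [0.   0.08 0.46] 1.72 world dz -18.3
0.18 -1 [ 0.   -0.16 -0.44] -1.72 world dz 17.5
0.24 1 [0.   0.08 0.61] 2.29 world dz -24.5
0.24 -1 [ 0.   -0.23 -0.58] -2.29 world dz 23.0
0.3 1 [0.   0.08 0.77] 2.86 world dz -30.7
0.3 -1 [ 0.   -0.3  -0.71] -2.86 world dz 28.4
```

>>> play_rows(dp=[[0, -0.02, -0.08], [0, -0.04, -0.15], [0, -0.07, -0.22], [0, -0.1, -0.29], [0, -0.13, -0.37]], rot=[[-0.29, 0, 0], [-0.57, 0, 0], [-0.86, 0, 0], [-1.15, 0, 0], [-1.43, 0, 0]])

```text
clock: 4.33
eef_pos: [576.0, 139.4, 116.5]
tcp_rot: [2.99, -0.0, 1.284]
contact_force: [0.2, -0.3, -1.2]
opening: 0.075
grasp_force: 107.8
```

>>> play_rows(dp=[[0, -0.02, -0.08], [0, -0.04, -0.15], [0, -0.07, -0.22], [0, -0.1, -0.29], [0, -0.13, -0.37]], rot=[[-0.29, 0, 0], [-0.57, 0, 0], [-0.86, 0, 0], [-1.15, 0, 0], [-1.43, 0, 0]])

```text
clock: 4.75
eef_pos: [568.7, 141.4, 130.2]
tcp_rot: [2.841, -0.0, 1.284]
contact_force: [-0.5, 0.2, -1.2]
opening: 0.075
grasp_force: 107.8
```

>>> play_rows(dp=[[0, 0, 0], [0, 0, 0], [0, 0, 0], [0, 0, 0]], rot=[[0, 0, 0], [0, 0, 0], [0, 0, 0], [0, 0, 0]])

```text
clock: 5.08
eef_pos: [569.4, 141.4, 129.9]
tcp_rot: [2.843, -0.0, 1.284]
contact_force: [0.1, 0.2, -1.4]
opening: 0.074
grasp_force: 107.7
```

Run:
```python
from h import *
a=grab("side")[0][160:260,220:370]; b=grab("scene")[0][180:310,170:290]
f=lambda i,k:cv2.resize(i,k,interpolation=cv2.INTER_CUBIC)
save("m1.png",np.hstack([f(a,(450,390)),f(b,(330,390))]))
```

```text
(no output)
```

View pics/m1.png

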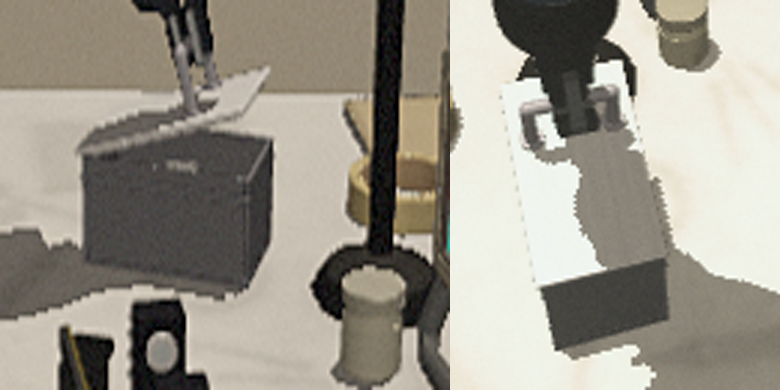

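The lid is tipped about 0.3 rad with its near edge on the rim, and the cell's top shows at about (180,165) in the side crop. Next I'll lift it.

Run:
```python
from h import *
s=telemetry.sense()
p=s["eef_pos"]; to(p+[0,0,80],R=toolR(s))
to((581,138,215),1.284)
```

```text
dp [ 0.    0.59 -1.91] rot [0. 0. 0.]
dp [ 0.    0.92 -1.95] rot [ 2.86 -0.   -0.  ]
```

>>> play_rows(dp=[[0, 0.06, -0.2], [0, 0.18, -0.57], [0, 0.35, -1.14], [0, 0.5, -1.62], [0, 0.59, -1.91]], rot=[[0, 0, 0], [0, 0, 0], [0, 0, 0], [0, 0, 0], [0, 0, 0]])

```text
clock: 5.6
eef_pos: [570.1, 141.7, 212.8]
tcp_rot: [2.84, -0.002, 1.284]
contact_force: [1.1, 0.3, -1.1]
opening: 0.077
grasp_force: 107.7
```

>>> play_rows(dp=[[0, 0, 0], [0, 0, 0], [0, 0, 0], [0, 0, 0], [0, 0, 0]], rot=[[0.57, 0, 0], [1.14, 0, 0], [1.72, 0, 0], [2.29, 0, 0], [2.86, 0, 0]])

```text
clock: 6.02
eef_pos: [569.4, 141.6, 211.0]
tcp_rot: [-3.139, -0.001, 1.285]
contact_force: [0.1, 0.2, -2.1]
opening: 0.074
grasp_force: 107.8
```

Run:
```python
from h import *
to((590,292,210),1.284)
```

```text
dp [ 3.75 -0.57  0.03] rot [-0.02 -0.01  0.01]
```

>>> play_rows(dp=[[0.5, -0.1, 0], [1.35, -0.2, 0], [2.2, -0.35, 0], [3.1, -0.5, 0], [3.75, -0.57, 0]], rot=[[0, 0, 0], [0, 0, 0], [0, 0, 0], [0, 0, 0], [0, 0, 0]])

```text
clock: 6.43
eef_pos: [589.8, 294.5, 210.6]
tcp_rot: [-3.141, -0.001, 1.285]
contact_force: [0.4, 0.7, -2.0]
opening: 0.077
grasp_force: 107.8
```

>>> play_rows(dp=[[0, 0, 0.5], [0, 0, 1.3], [0, 0, 2.2], [0, 0, 3.1], [0, 0, 3.8]], rot=[[0, 0, 0], [0, 0, 0], [0, 0, 0], [0, 0, 0], [0, 0, 0]])

```text
clock: 6.85
eef_pos: [588.9, 291.5, 55.9]
tcp_rot: [-3.14, 0.001, 1.285]
contact_force: [-0.9, -1.7, -1.7]
opening: 0.078
grasp_force: 107.8
```

>>> play_rows(dp=[[0, 0, 0.1], [0, 0, 0.2], [0, 0, 0.3], [0, 0, 0.4], [0, 0, 0.45]], rot=[[0, 0, 0], [0, 0, 0], [0, 0, 0], [0, 0, 0], [0, 0, 0]])

```text
clock: 7.27
eef_pos: [590.7, 292.2, 41.4]
tcp_rot: [3.14, -0.002, 1.284]
contact_force: [-0.2, -0.6, -1.7]
opening: 0.076
grasp_force: 107.7
```

Run:
```python
from h import *
s=telemetry.sense();print(s["eef_pos"],s["contact_force"])
g=grab("wrist"); save("w3.png",g[0])
```

```text
[590.71398355 292.22171936  41.39591105] [-0.19956249 -0.5927543  -1.69482218]
```

Still free at z = 41, with contact expected near 32.5. I'll go down slowly.

>>> play_rows(dp=[[0, 0, 0.06], [0, 0, 0.11], [0, 0, 0.15], [0, 0, 0.18], [0, 0, 0.18]], rot=[[0, 0, 0], [0, 0, 0], [0, 0, 0], [0, 0, 0], [0, 0, 0]])

```text
clock: 7.73
eef_pos: [589.6, 291.7, 32.6]
tcp_rot: [-3.142, 0.0, 1.284]
contact_force: [-0.6, -0.4, -0.6]
opening: 0.069
grasp_force: 108.1
```

>>> play_rows(dp=[[0, 0, 0.02], [0, 0, 0.03], [0, 0, 0.03], [0, 0, 0.03]], rot=[[0, 0, 0], [0, 0, 0], [0, 0, 0], [0, 0, 0]])

```text
clock: 8.07
eef_pos: [589.6, 291.7, 32.4]
tcp_rot: [3.142, 0.0, 1.284]
contact_force: [-2.6, -1.6, 8.1]
opening: 0.075
grasp_force: 109.0
```

>>> play_rows(dp=[[0, 0, 0], [0, 0, 0], [0, 0, 0], [0, 0, 0], [0, 0, 0]], rot=[[0, 0, 0], [0, 0, 0], [0, 0, 0], [0, 0, 0], [0, 0, 0]], fingers=0.5, grip_force=30)

```text
clock: 8.48
eef_pos: [589.6, 291.7, 31.4]
tcp_rot: [-3.141, 0.0, 1.284]
contact_force: [-0.8, 1.1, 0.8]
opening: 0.503
grasp_force: 0.0
```

>>> play_rows(dp=[[0, 0, -0.3], [0, 0, -1], [0, 0, -2], [0, 0, -3], [0, 0, -4]], rot=[[0, 0, 0], [0, 0, 0], [0, 0, 0], [0, 0, 0], [0, 0, 0]])

```text
clock: 8.9
eef_pos: [589.3, 291.6, 193.9]
tcp_rot: [-3.141, 0.0, 1.284]
contact_force: [1.2, 0.2, -0.2]
opening: 0.504
grasp_force: 0.0
```

Run:
```python
from h import *
# put the wrist camera above the tub: TCP so that the cell is ahead of the fingers
to((542,100,205),1.284)
```

```text
dp [-4.93  0.22 -0.28] rot [-0.  0.  0.]
```

>>> play_rows(dp=[[-1, 0, -0.1], [-2, 0.1, -0.2], [-3, 0.1, -0.28], [-4, 0.2, -0.28], [-4.93, 0.22, -0.28]], rot=[[0, 0, 0], [0, 0, 0], [0, 0, 0], [0, 0, 0], [0, 0, 0]])

```text
clock: 9.32
eef_pos: [542.0, 98.3, 204.1]
tcp_rot: [3.14, -0.001, 1.285]
contact_force: [0.7, -0.9, 1.5]
opening: 0.5
grasp_force: 0.0
```

>>> play_rows(dp=[[0, 0, 0], [0, 0, 0], [0, 0, 0]], rot=[[0, 0, 0], [0, 0, 0], [0, 0, 0]], fingers=0.6)

```text
clock: 9.57
eef_pos: [542.8, 100.2, 203.6]
tcp_rot: [3.14, -0.001, 1.283]
contact_force: [0.2, 0.4, 0.1]
opening: 0.601
grasp_force: 0.0
```

Run:
```python
from h import *
import pickle
s=telemetry.sense();print(s["eef_pos"])
g=grab("wrist"); pickle.dump(g,open("w4.pkl","wb"))
c=proj((552,141,65),*g[1:]); print(c)
x0=max(0,int(c[0])-100);y0=max(0,int(c[1])-75); print(x0,y0)
save("w4.png",cv2.resize(g[0][y0:y0+150,x0:x0+200],None,fx=4,fy=4,interpolation=cv2.INTER_CUBIC))
```

```text
[542.80531676 100.21571074 203.58135113]
[279.88695352 151.96826816]
179 76
```

View pics/w4.png

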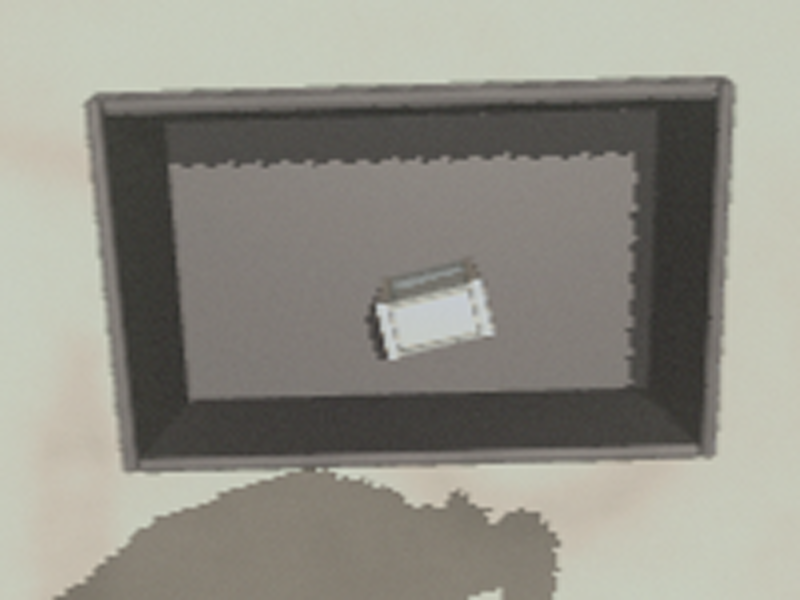

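Wrist crop: the cell's top face has corners (376,303), (480,278), (494,335) and (390,358), with the frosted strips at its left and right ends. The tub is empty otherwise.

Run:
```python
from h import *
import pickle
np.set_printoptions(precision=2,suppress=True)
g=pickle.load(open("w4.pkl","rb"));C=g[1:]
f=lambda x,y:((x+.5)/4-.5+179,(y+.5)/4-.5+76)
q=np.array([plane(f(*p),65,*C) for p in [(376,303),(480,278),(494,335),(390,358)]])
d=q[1]-q[0]+q[2]-q[3]; yaw=np.arctan2(d[1],d[0])
print(q[:,:2],np.linalg.norm(np.diff(q,axis=0),axis=1),"c",q.mean(0),"yaw",yaw)
t=np.array([plane(f(*p),74,*C) for p in [(88,98),(732,80),(712,458),(126,468)]]); print("tub",t[:,:2],t.mean(0),np.linalg.norm(np.diff(t,axis=0),axis=1),np.arctan2(*(t[1]-t[0])[1::-1]))
c=q.mean(0); to((c[0],c[1],110),np.pi/2+yaw)
```

```text
[[545.52 143.51]
 [570.88 142.13]
 [570.48 128.15]
 [544.89 129.92]] [25.4  13.99 25.66] c [557.94 135.93  65.  ] yaw -0.061870153592067906
tub [[498.66 205.12]
 [634.97 168.67]
 [612.71  86.22]
 [476.82 123.92]] [555.79 145.98  74.  ] [141.1   85.39 141.03] -0.26131909500368106
dp [0.95 0.11 2.33] rot [ 0.01 -0.01 -2.14]
```

>>> play_rows(dp=[[0.25, 0, 0.3], [0.5, 0.05, 0.8], [0.75, 0.1, 1.3], [0.95, 0.11, 1.8], [0.95, 0.11, 2.33]], rot=[[0, 0, -0.5], [0, 0, -1], [0, 0, -1.6], [0, 0, -2.14], [0, 0, -2.14]], fingers=0.65)

```text
clock: 10.03
eef_pos: [558.5, 138.1, 108.9]
tcp_rot: [3.14, -0.001, 1.515]
contact_force: [0.2, -0.3, 0.2]
opening: 0.653
grasp_force: 0.0
```

>>> play_rows(dp=[[0, 0, 0], [0, 0, 0], [0, 0, 0]], rot=[[0, 0, 0], [0, 0, 0], [0, 0, 0]])

```text
clock: 10.28
eef_pos: [557.9, 136.1, 110.4]
tcp_rot: [3.141, -0.0, 1.509]
contact_force: [0.8, -0.1, -0.1]
opening: 0.652
grasp_force: 0.0
```

Run:
```python
from h import *
import pickle
g=grab("wrist"); pickle.dump(g,open("w5.pkl","wb"))
to((557.9,135.9,33),1.509)
print(proj((557.9,135.9,65),*g[1:]))
im=cv2.resize(g[0][200:,160:420],None,fx=2.6,fy=2.6,interpolation=cv2.INTER_CUBIC); print(im.shape)
save("w5.png",im)
```

```text
dp [-0.   -0.01  1.94] rot [ 0.02 -0.01 -0.  ]
[282.57996556 230.26194811]
(572, 676, 3)
```

View pics/w5.png

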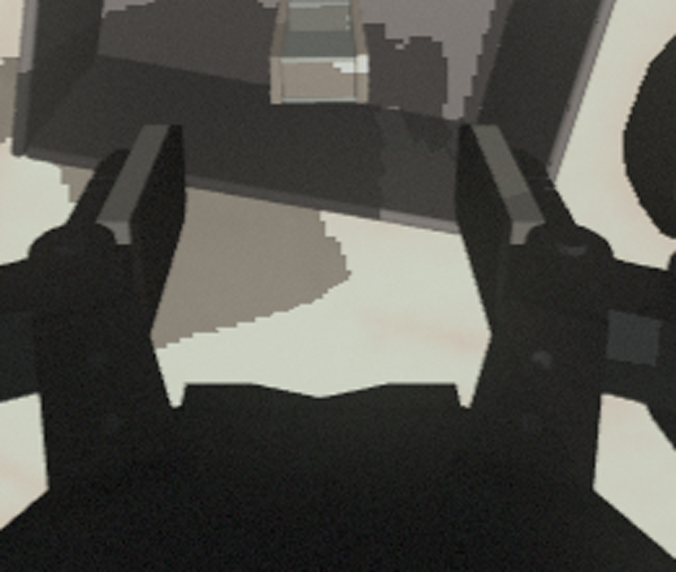

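The cell top's centre at (283,231) matches the prediction and lies midway between the fingers, square to them. Next I'll go down and grip.

>>> play_rows(dp=[[0, 0, 0.3], [0, 0, 0.8], [0, 0, 1.3], [0, 0, 1.7], [0, 0, 1.94]], rot=[[0, 0, 0], [0, 0, 0], [0, 0, 0], [0, 0, 0], [0, 0, 0]])

```text
clock: 10.75
eef_pos: [556.8, 135.0, 30.5]
tcp_rot: [-3.141, 0.0, 1.508]
contact_force: [-0.4, 0.5, 0.9]
opening: 0.648
grasp_force: 0.0
```

>>> play_rows(dp=[[0, 0, 0], [0, 0, 0], [0, 0, 0], [0, 0, 0]], rot=[[0, 0, 0], [0, 0, 0], [0, 0, 0], [0, 0, 0]], fingers=0.4)

```text
clock: 11.08
eef_pos: [558.2, 135.5, 33.0]
tcp_rot: [3.14, -0.001, 1.508]
contact_force: [-0.1, -0.2, 0.3]
opening: 0.408
grasp_force: 0.0
```

>>> play_rows(dp=[[0, 0, 0], [0, 0, 0], [0, 0, 0], [0, 0, 0], [0, 0, 0]], rot=[[0, 0, 0], [0, 0, 0], [0, 0, 0], [0, 0, 0], [0, 0, 0]], fingers=0.2, grip_force=30)

```text
clock: 11.5
eef_pos: [558.1, 135.5, 33.0]
tcp_rot: [3.14, -0.001, 1.509]
contact_force: [-0.8, 0.3, 7.3]
opening: 0.295
grasp_force: 33.0
```

Run:
```python
from h import *
import pickle
# gate from the scene base corners (z=10) and head tops seen earlier, refined by image masks
np.set_printoptions(precision=1,suppress=True)
D=pickle.load(open("d0.pkl","rb"));S=D["scene"][1:];V=D["side"][1:]
sc=lambda x,y:((x+.5)/4-.5+180,(y+.5)/4-.5+170)
q=np.array([plane(sc(*p),10,*S) for p in [(495,183),(595,245),(730,147),(635,85)]])
print(q.mean(0),[np.arctan2(*(v)[1::-1]) for v in (q[0]-q[1],q[3]-q[2],q[0]-q[3],q[1]-q[2])])
print(telemetry.sense()["eef_pos"])
```

```text
[ 551.9 -154.6   10. ] [np.float64(0.2640619743400399), np.float64(0.17144682553242738), np.float64(1.7663928463240632), np.float64(1.744565471950747)]
[558.1 135.5  33. ]
```

>>> play_rows(dp=[[0, 0, -0.1], [0, 0, -0.3], [0, 0, -0.7], [0, 0, -1.2], [0, 0, -1.7]], rot=[[0, 0, 0], [0, 0, 0], [0, 0, 0], [0, 0, 0], [0, 0, 0]])

```text
clock: 11.92
eef_pos: [556.9, 135.2, 100.9]
tcp_rot: [-3.141, 0.0, 1.509]
contact_force: [0.6, 0.3, -0.6]
opening: 0.298
grasp_force: 32.3
```

>>> play_rows(dp=[[0, 0, -0.6], [0, 0, -1.2], [0, 0, -1.9], [0, 0, -2.6], [0, 0, -3]], rot=[[0, 0, 0], [0, 0, 0], [0, 0, 0], [0, 0, 0], [0, 0, 0]])

```text
clock: 12.33
eef_pos: [558.2, 135.5, 223.8]
tcp_rot: [3.138, -0.001, 1.508]
contact_force: [0.4, 1.5, -0.1]
opening: 0.296
grasp_force: 32.3
```

Run:
```python
from h import *
s=telemetry.sense(); print(s["eef_pos"],s["opening"],s["grasp_force"])
to((562,-195,225),1.76)
```

```text
[558.16051831 135.52096782 223.77167411] 0.29619509611671857 32.304725646972656
dp [-8.24  0.61 -0.04] rot [ 0.03 -0.01 -2.4 ]
```

>>> play_rows(dp=[[-0.4, 0, 0], [-1.2, 0.1, 0], [-2.1, 0.15, 0], [-3.1, 0.2, 0], [-4.1, 0.3, 0]], rot=[[0, 0, 0], [0, 0, 0], [0, 0, 0], [0, 0, 0], [0, 0, 0]])

```text
clock: 12.75
eef_pos: [558.4, -30.4, 220.7]
tcp_rot: [3.141, -0.0, 1.51]
contact_force: [1.0, 0.4, -0.0]
opening: 0.298
grasp_force: 32.3
```

>>> play_rows(dp=[[-1, 0.1, 0], [-2, 0.15, 0], [-3, 0.2, 0], [-3.8, 0.28, 0], [-4.14, 0.31, 0]], rot=[[0, 0, 0], [0, 0, 0], [0, 0, 0], [0, 0, 0], [0, 0, 0]])

```text
clock: 13.17
eef_pos: [560.8, -199.1, 220.6]
tcp_rot: [3.141, 0.001, 1.506]
contact_force: [0.1, 0.0, -0.5]
opening: 0.299
grasp_force: 32.3
```

>>> play_rows(dp=[[0, 0, 0], [0, 0, 0], [0, 0, 0], [0, 0, 0], [0, 0, 0]], rot=[[0, 0, -0.7], [0, 0, -1.4], [0, 0, -2.1], [0, 0, -2.4], [0, 0, -2.4]])

```text
clock: 13.58
eef_pos: [561.0, -194.7, 220.3]
tcp_rot: [3.142, -0.0, 1.761]
contact_force: [0.1, -0.1, 0.1]
opening: 0.298
grasp_force: 32.2
```

Run:
```python
from h import *
import pickle
s=telemetry.sense(); print(s["eef_pos"],s["tcp_rot"],s["contact_force"])
g=grab("wrist"); pickle.dump(g,open("w6.pkl","wb")); pickle.dump(grab("side"),open("s6.pkl","wb"))
c=proj((552,-155,60),*g[1:]); print(c)
x0=int(np.clip(c[0]-133,0,293));y0=int(np.clip(c[1]-100,0,220)); print(x0,y0)
save("w6.png",cv2.resize(g[0][y0:y0+200,x0:x0+266],None,fx=3,fy=3,interpolation=cv2.INTER_CUBIC))
```

```text
[ 560.97353989 -194.68004876  220.31291542] [ 3.14155474e+00 -2.55228907e-04  1.76138568e+00] [ 0.08221113 -0.08105742  0.06594031]
[280.87580994 149.98164476]
147 49
```

View pics/w6.png

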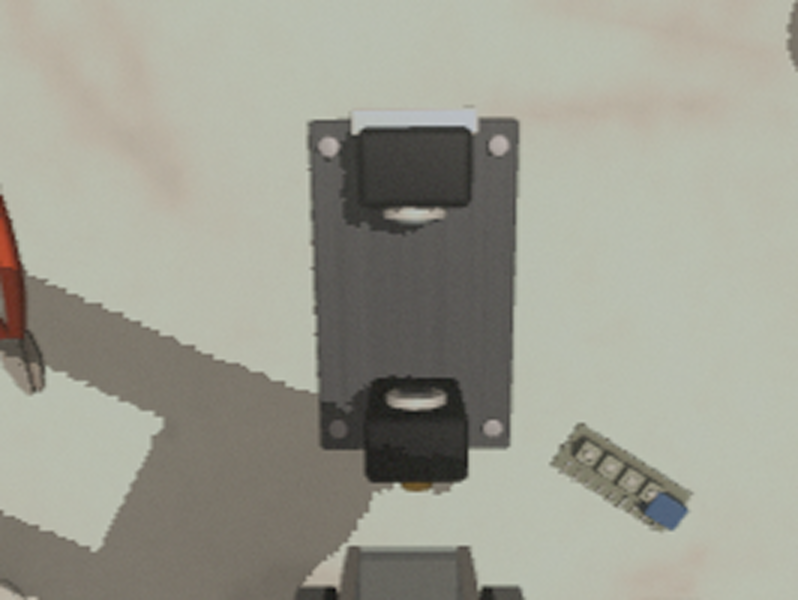

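The gate is sharp in the wrist view. Its base corners are at crop (308,121), (519,119), (511,447) and (321,448), and the lens rings at (414,213) and (416,398). The held cell shows at the bottom, around (408,575).

Run:
```python
from h import *
import pickle
np.set_printoptions(precision=3,suppress=True)
g=pickle.load(open("w6.pkl","rb"));C=g[1:]
f=lambda x,y:((x+.5)/3-.5+147,(y+.5)/3-.5+49)
P=lambda pts,z:np.array([plane(f(*p),z,*C) for p in pts])
q=P([(308,121),(519,119),(511,447),(321,448)],10)
ang=lambda v:np.arctan2(v[1],v[0])
print("base",q.mean(0),np.linalg.norm(np.diff(q,axis=0),axis=1),ang(q[1]-q[0]),ang(q[2]-q[3]),ang(q[0]-q[3])-np.pi/2,ang(q[1]-q[2])-np.pi/2)
r_=P([(414,213),(416,398)],55); print("rings",r_,r_.mean(0),np.linalg.norm(r_[0]-r_[1]),ang(r_[0]-r_[1])-np.pi/2)
h=P([(360,127),(472,127),(470,206),(360,206)],76); print("head",h,h.mean(0),np.linalg.norm(np.diff(h,axis=0),axis=1))
h=P([(366,481),(467,481)],76);print("rec back",h.mean(0))
yaw=np.mean([ang(q[1]-q[0]),ang(q[2]-q[3]),ang(q[0]-q[3])-np.pi/2,ang(q[1]-q[2])-np.pi/2]);print(yaw)
```

```text
base [ 556.827 -155.872   10.   ] [ 79.201 128.216  79.625] 0.1991581903250196 0.19534510665188493 0.19848821492504465 0.2017923826783521
rings [[ 550.168 -125.008   55.   ]
 [ 563.073 -187.601   55.   ]] [ 556.62  -156.305   55.   ] 63.90917071459972 0.20333082619317544
head [[ 528.884 -102.837   76.   ]
 [ 562.509  -96.36    76.   ]
 [ 566.768 -119.139   76.   ]
 [ 532.887 -125.662   76.   ]] [ 547.762 -110.999   76.   ] [34.244 23.174 34.503]
rec back [ 567.727 -211.564   76.   ]
0.19869597364507532
```

Run:
```python
from h import *
to((556.7,-156,68),1.77)
```

```text
dp [0.97 0.07 3.81] rot [ 0.   -0.   -0.11]
```

>>> play_rows(dp=[[0.3, 0, 0], [0.6, 0, 0], [0.9, 0.07, 0], [0.97, 0.07, 0.3], [0.97, 0.07, 0.5]], rot=[[0, 0, 0], [0, 0, 0], [0, 0, -0.11], [0, 0, -0.11], [0, 0, -0.11]])

```text
clock: 14.1
eef_pos: [556.5, -155.0, 199.1]
tcp_rot: [3.141, -0.0, 1.773]
contact_force: [-0.4, -1.0, -0.5]
opening: 0.299
grasp_force: 32.2
```

>>> play_rows(dp=[[0, 0, 0.4], [0, 0, 0.8], [0, 0, 1.2], [0, 0, 1.6], [0, 0, 2]], rot=[[0, 0, 0], [0, 0, 0], [0, 0, 0], [0, 0, 0], [0, 0, 0]])

```text
clock: 14.52
eef_pos: [556.0, -156.4, 118.1]
tcp_rot: [-3.141, -0.0, 1.771]
contact_force: [-1.1, -0.9, -1.0]
opening: 0.298
grasp_force: 32.2
```

Run:
```python
from h import *
s=telemetry.sense();print(s["contact_force"])
to((556.7,-156,68),1.77)
```

```text
[-1.11579352 -0.94379559 -0.95751235]
dp [0.01 0.02 1.25] rot [-0.01 -0.    0.01]
```

>>> play_rows(dp=[[0, 0, 0.3], [0, 0, 0.6], [0, 0, 0.9], [0, 0, 1.15], [0, 0, 1.27]], rot=[[0, 0, 0], [0, 0, 0], [0, 0, 0], [0, 0, 0], [0, 0, 0]])

```text
clock: 14.93
eef_pos: [556.0, -156.4, 67.5]
tcp_rot: [-3.14, -0.001, 1.771]
contact_force: [-0.1, 0.5, -0.9]
opening: 0.298
grasp_force: 32.2
```

>>> play_rows(dp=[[0, 0, 0], [0, 0, 0], [0, 0, 0], [0, 0, 0], [0, 0, 0]], rot=[[0, 0, 0], [0, 0, 0], [0, 0, 0], [0, 0, 0], [0, 0, 0]])

```text
clock: 15.35
eef_pos: [557.0, -156.7, 69.8]
tcp_rot: [3.141, 0.001, 1.771]
contact_force: [0.3, -0.7, 0.4]
opening: 0.299
grasp_force: 32.2
```

Run:
```python
from h import *
import pickle
np.set_printoptions(precision=1,suppress=True)
s=telemetry.sense();print(s["eef_pos"],s["tcp_rot"],s["contact_force"],s["grasp_force"])
to((556.7,-156,68),1.77)
# numeric check of the held cell in the wrist view: bright pixels around the projected cell top
g=grab("wrist");C=g[1:];T=toolR(s)
for n,X in (("topfront",[[7,-13,-32],[7,13,-32]]),("foot",[[7,-13,28],[7,13,28]])):
    print(n,[proj(s["eef_pos"]+T@np.array(x,float),*C) for x in X])
p=proj(s["eef_pos"]+T@np.array([7.,0,-32]),*C).astype(int)
gr=cv2.cvtColor(g[0],cv2.COLOR_RGB2GRAY); print(gr[p[1]-60:p[1]+20:4, p[0]-48:p[0]+49:6])
# lid: bright lid seen in the scene view
S=grab("scene"); save("end.png",S[0]); print([proj(x,*S[1:]) for x in [(563,300,9),(590,292,49)]])
```

```text
[ 557.  -156.7   69.8] [3.1 0.  1.8] [ 0.3 -0.7  0.4] 32.214099168777466
dp [ 0. -0.  0.] rot [0. 0. 0.]
topfront [array([251.7, 283.9]), array([311.8, 283.8])]
foot [array([261.3, 230.2]), array([302.6, 230.2])]
[[ 46  44  48  46  48  44  49  45  45  49  44  49  48  48  51  55  84]
 [ 50  45  44  47  48  46  44  48  48  47  44  47  48  49  51  54  55]
 [ 48  49  48  46  48  77  62  65  64  68  66  80  49  50  49  53  53]
 [ 47  49  43  47  43  86  90  89  88  91  91  86  54  50  49  54  54]
 [ 46  46  48  46  44  84 103  97  99 100 102  85  65  47  49  52  51]
 [ 46  47  43  51  46  86  98 100  99  99 100  86  77  50  50  53  55]
 [ 49  48  55  66  26  87  99  99 100  99 100  86  86  54  78  50  54]
 [ 45  50  68  65  19  83  81  79  79  80  82  81  88  27  76  54  53]
 [ 41  22  64  65  20  83  84  80  80  80  79  82  84  35  76  65  37]
 [ 24  23  67  62  30  78  82  81  79  79  84  86  88  30  77  77  36]
 [ 29  28  65  54  59  78  77  79  78  76  80  77  86  28  68  77  42]
 [ 27  47  65  32  77  76  73  78  74  77  77  78  86  23  68  69  39]
 [ 25  63  65  23  86  80  76  75  77  79  77  78  88  25  64  70  37]
 [ 26  61  68  25  85  80  74  75  75  77  76  77  84  45  59  68  45]
 [ 26  68  62  18  86  80  75  77  77  77  76  76  78  68  29  68  67]
 [ 28  22  92  32  96  84  83  82  82  83  85  87  79  94  46  40  30]
 [ 28  23  74  28 122 135 136 136 137 137 135 136 115 120  44  28  33]
 [ 21  23  16  29 121 123 121 122 120 122 122 122  89 119  29  33  28]
 [ 24  18  23  25 120 121 122 122 121 120 122 120  88 116  30  24  32]
 [ 23  20  23  27 120 119 119 121 122 121 122 121  89 105  30  30  25]]
[array([149.6, 292.2]), array([144.3, 269. ])]
```

Run:
```python
from h import *
import pickle
np.set_printoptions(precision=1,suppress=True)
S=grab("scene"); a=pickle.load(open("d0.pkl","rb"))["scene"][0]
d=np.abs(S[0].astype(int)-a).sum(2)>60
d[:, 200:]=0
ys,xs=np.nonzero(d[230:340,80:200]); print("changed",xs.min()+80,xs.max()+80,ys.min()+230,ys.max()+230,len(xs))
y=-0.287;u=np.array([np.cos(y),np.sin(y),0]);v=np.array([-np.sin(y),np.cos(y),0]);c=np.array([589.6,291.7,0])-28*u
q=np.array([proj(c+i*75*u+j*46*v+[0,0,9],*S[1:]) for i,j in((-1,-1),(-1,1),(1,1),(1,-1))]);print("lid quad",q)
b=np.array([proj(c+28*u+j*30*v+[0,0,z],*S[1:]) for j in(-1,1) for z in(54,)]);print("bar",b)
for row in d[240:330:4,90:200:3]: print(''.join('#' if k else '.' for k in row))
print(telemetry.sense()["clock"])
```

```text
changed 83 199 230 333 1073
lid quad [[176.9 318.6]
 [126.5 330.8]
 [125.3 268.4]
 [169.8 259. ]]
bar [[159.5 264.2]
 [128.1 270.9]]
...................................##
....................................#
....................................#
....................................#
....................................#
....................................#
......................###..#.........
...............###.######..#.........
.............#####......##.#.........
.............##..#......###..........
.............###.##.#######..........
..............######........#........
..............#.......#.....#........
...................##.......#........
............#........................
....................###..............
............#......#.........#.......
...................##..#.....#.......
.............................#.......
.............................#.......
...........................###.......
....................#.####...........
..............#..###.................
15.5
```

The changed pixels in the scene view match the predicted outline of a lid lying flat with its handle up. The held cell's edges match the target pose, so I'll hand in.

```bash
python3 -c "
from rig import r
print(r.sign_off())"
```

```text
the job is handed in; nothing more can be done
None
```

I handed the job in at 15.5 s with the lid flat on the desk, handle up, and the cell held upright and still in the gate gap; by my measurements it was on target, but the sign-off reported no pass or fail.

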